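# Set the coder's height and hold a carton in its corner for printing

### The arm

A 6-joint arm with a two-finger parallel gripper is mounted at the origin on a cart in front of the work surface, level with it; the furniture and walls round the work are solid. World frame = base frame: x ahead of the robot, y to its left, z up, the work surface at z = 0. Lengths are in mm, angles in rad, forces in N, time in s.
With the tool pointing down it reaches from about 300 to 850 mm from the base axis. Payload 5.4 kg.
Tool frame: the origin (TCP) lies on the centre line of the jaws, within the pads' length; the fingertips stand ctrl.tip_reach ahead of it and the grasp point (between the pads) lies 11 mm behind it (ctrl.tip_reach is the distance from the TCP to the fingertips, in mm); z points along the fingers, y is the line along which they close (so a half turn about z gives the same grasp; the last joint's range is limited). The gripper opens to 85 mm and grips with 20 to 120 N. Pads are 22 mm wide; open, the fingers measure 114 mm over their backs; the gripper's body (76 mm by 85 mm) begins 54 mm behind the grasp point. The pads swing forward as they close: fully open they stand 13 mm farther back than shut.
Start: joints at [-1.538, 0.158, 1.597, -0, 1.386, -0.21], TCP at [138.219, -558.123, 239.299] pointing down, gripper open.
Joint ranges: [-2.91, 2.91], [-0.94, 2.29], [0.18, 2.7], [-1.29, 4.43], [0.17, 2.64], [-3, 3]. Speed limits (rad/s): [2.57, 2.57, 3.14, 3.14, 3.14, 3.14].

### API

Orientations are given as a 3x3 rotation matrix whose columns are the frame's x, y, z axes.
In Python, from plant import ctrl gives the robot as it stands.
- The arm moves only by the shell command python3 -m jog 'ROWS'. ROWS is JSON, a list of rows, each a list of 3 entries, a list of its own where there are three numbers: the finger opening in mm, from 0 to 85.4, then the shift along the tool's x, y, z as a fraction of full scale, then the turn, a rotation vector about the tool's x, y, z as a fraction of full scale. A call has 1 to 10 rows; each row is the pose to reach, as a shift and turn from the pose commanded when the call began, along the tool's axes at that moment; what a row does not reach only later rows make up. Full scale, the value 1, is 0.4 m for a shift and 0.5 rad for a turn. A row lasts 1/10 s, in which the tool goes at most 50 mm and 8.59 degrees, less where a joint would pass 70% of its speed; a pose out of reach is approached as far as the arm can. A call with a number of a shift or a turn outside -1 to 1 is refused whole. A call with a gripper value outside its range is refused whole. The fingers move at their own pace and stop on an object; the grip force is fixed at half the most. Time passes only in rows, so rows that repeat a pose let the fingers close. It gives the time, the measured TCP pose, the force, the opening and the grip force at its end, in the units of the state.
- ctrl.get_state(): the state, without advancing time (a new reading comes with each control period).
- ctrl.camera(name): name is "scene" or "top"; returns (picture, depth): 420x560x3 uint8, red, green, blue; 420x560 float32, mm along the optical axis (not along the pixel's ray), 0 where there is no reading.
- ctrl.camera_params(name): a dict with "mtx" (3x3 intrinsics, pixels), "D" ([k1, k2, p1, p2, k3] as OpenCV has them; the pictures are not rectified), "R" (3x3) and "t" (3): a world point X has camera coordinates R X + t. Camera axes: x right, y down, z forward; pixel columns grow to the right and rows downward; lengths in mm; the calibration is good to about 2 mm. A picture is of the moment at which its call begins. camera_params takes no time and is no camera call.
- ctrl.finish_job(): hands the job in; it is judged then, once.
The state is a dict: "t": time; "joint_positions": joint angles; "dq": joint speeds; "joint_efforts": joint torques, N m; "ee_pos": TCP position; "orientation": TCP orientation; "contact_force": force on the tool from outside, world axes, zero at the start; "moment": the same for the moment, N m; "gripper_width": finger opening in mm; "grasp_force": force on a finger pad.
Only numpy, scipy, OpenCV 4.12 (cv2) and the standard library are available. Lean on these libraries where they do the work, as an engineer would, in place of code of your own. Each camera call takes 0.05 s, during which the arm holds its last target. There are 200 camera calls.

### The job

The kraft carton on the desk is to be printed on one end by the small inkjet coder. First turn the coder's height sleeve to 4 so that the print line is at the right height, then bring the carton over onto the coder's bed and press it into the corner, standing upright and square, with one small end against the back fence (in front of the print head) and a long side against the end stop, touching both at once. The program finishes while still holding the carton pressed there, because it must not move while it is printed; leave the gift box, the ribbon spool and the confetti jar where they are.

Things in the scene. Friction and masses are not known exactly. Their poses are not given: they have to be found in the camera images.
- carton_center (a point): Centre (32 mm over the underside) of the plain kraft carton: a loose rigid box 100 mm long (its x) x 56 mm wide (its y) x 64 mm high, about 0.18 kg, standing on the desk; a white paper seal laps over one long edge of its top. Both small ends (56 x 64 mm) are alike, either may be printed. Grasp it across its 56 mm width.
- carton: The same carton; origin at the centre of its underside, x along its length, z up. A big shipping box, fixed, stands on the desk beyond it on the right: bring the arm in from above or from the left.
- height_sleeve (a joint): Turn of the coder's height sleeve, rad. The number at the white index mark (on the dial's side towards the loading bed) is value / 0.349: 20 degrees = 0.349 rad a click, 4 is at 1.396 rad, 6 the last. Numbers grow counter-clockwise seen from above. A spring ball clicks into each number and holds it; passing a click takes about 0.1 N m.
- sleeve_grip (a point): The knurled aluminium sleeve, round, 39 mm in diameter, upright axis, free from 61 to 103 mm above the desk; this point is on its axis 84 mm above the desk, the height to grip it, from above and at any yaw. A black dial plate 89 mm across with white numbers 0 to 6 is fixed under it, its top 61 mm above the desk.
- corner (a point): Point on top of the coder's steel bed (8 mm above the desk) where the planes of the two fence faces meet; the coder is fixed. x points square into the back fence, y square into the end stop, z up. The bed reaches 145 mm towards -x, 105 mm towards -y. A carton pressed home has its centre at (-50, -28, +32) mm here and its length along x. Sleeve axis at x = +60, y = -145 mm.
- back_fence: Low fixed aluminium fence along y, 22 mm high above the bed, 12 mm thick, from 40 mm in +y to 100 mm in -y of the corner, in two pieces beside a 34 mm window in which the print nose stands 3.5 mm behind the fence face. Behind it the grey print head and its frame, top at most 84 mm above the bed. Origin: 25 mm in -x and 30 mm in -y of the corner, at desk height; axes as the corner's.
- end_stop: Low fixed aluminium stop along x, 22 mm high above the bed, 12 mm thick, from 2 to 72 mm in front (-x) of the back fence's face, with a black clamp knob on its outer side, no higher than the stop; fingers pass above it. Both carry slick plastic strips (friction about 0.2). Origin and axes as the back fence's.
- gift_box: Bystander: small lidded gift box with a band, 70 x 71 x 57 mm, loose; origin at the centre of its underside.
- spool: Bystander: ribbon spool standing on end, 60 mm in diameter, 75 mm high, loose; origin at the centre of its underside.
- jar: Bystander: screw-lidded confetti jar, 63 mm in diameter, 92 mm high, loose; origin at the centre of its underside.
Things that resemble listed ones, but are neither listed nor needed, are in the scene too. Of the things that look like the carton, the larger one is meant.

How it is judged:
By the outcome, as a careful person would: the job done as asked, in the order asked, and still so for the second after the job is handed in, while the arm keeps its last pose, push and grip.
It also fails if it takes over 61 s, if anything falls off the work surface, if the arm or the gripper's body presses on something with over 40 N, if the wrist force passes 120 N, or if a joint passes its speed limit or range.

## Working session

There is one attempt and no reset: what is moved stays moved. The work goes in short steps, Python scripts to look and compute and a shell command to move; the robot and the scene stay as the last step left them, time stands still between calls to the robot, and variables do not carry over. Pictures are saved under pics/ and viewed, at most 10 in all, crops included, and the job is handed in when it is done.

```bash
mkdir -p pics; ls
python3 - <<'E'
from plant import ctrl
import cv2,numpy as np
for n in("scene","top"):
    p,d=ctrl.camera(n);cv2.imwrite(f"pics/{n}0.png",p[:,:,::-1]);np.save(f"pics/{n}0.npy",d)
    print(n,ctrl.camera_params(n))
s=ctrl.get_state();print(s,ctrl.tip_reach)
E
```

```text
pics
scene {'mtx': array([[512.82964007,   0.        , 278.87695735],
       [  0.        , 512.82964007, 217.32635905],
       [  0.        ,   0.        ,   1.        ]]), 'D': array([-0.08100975,  0.        ,  0.        ,  0.        ,  0.        ]), 'R': array([[ 0.74040127, -0.67186561,  0.02006403],
       [-0.35831854, -0.41977295, -0.83390556],
       [ 0.56869481,  0.61023542, -0.55154233]]), 't': array([-388.2962412 ,  259.37352962, 1469.20422937])}
top {'mtx': array([[546.25526544,   0.        , 279.67444945],
       [  0.        , 546.25526544, 204.76963236],
       [  0.        ,   0.        ,   1.        ]]), 'D': array([0.06118428, 0.        , 0.        , 0.        , 0.        ]), 'R': array([[-0.02526964, -0.99966824,  0.00498577],
       [-0.95873947,  0.02282176, -0.28336867],
       [ 0.28316088, -0.01194067, -0.95899809]]), 't': array([  29.92201827,  514.13281165, 1497.26849434])}
{'t': 0.1, 'joint_positions': array([-1.53808592e+00,  1.59025014e-01,  1.59812822e+00, -3.44614843e-06,
        1.38618650e+00, -2.10128876e-01]), 'dq': array([-0.00015652, -0.00123529, -0.00341007, -0.00166459, -0.00111787,
       -0.00215882]), 'joint_efforts': array([-4.03807899e-04, -3.96990216e+01, -3.32338679e+01, -2.36227379e-04,
        4.24512051e-03,  3.88838188e-06]), 'ee_pos': array([ 138.20874113, -557.59217192,  238.38245889]), 'orientation': array([[ 9.70659013e-01,  2.40460135e-01, -6.05233792e-05],
       [ 2.40459871e-01, -9.70657510e-01,  1.74603737e-03],
       [ 3.61104909e-04, -1.70936035e-03, -9.99998474e-01]]), 'contact_force': array([0.66789628, 0.35693216, 0.13538743]), 'moment': array([0.00135858, 0.01817062, 0.04218287]), 'grasp_force': 0.0, 'gripper_width': 85.6855173681138} 8.0
```

View pics/scene0.png

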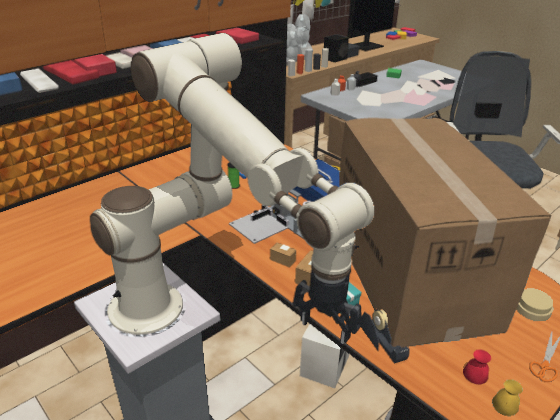

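View pics/top0.png

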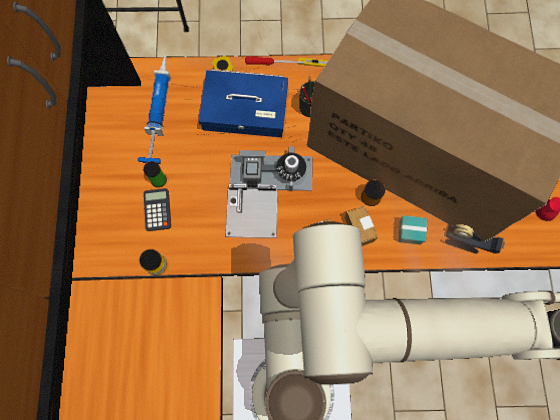

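Top view: coder bed (252,212), back fence row ~187, end stop at (234,200), sleeve (291,163). There is a kraft box with a white seal at (360,225), and another kraft thing partly hidden at (322,222), also at scene (283,254). Next I enlarge these.

```bash
cat > h.py <<'E'
import numpy as np,cv2
from plant import ctrl
def ray(n,uv):
    c=ctrl.camera_params(n);q=cv2.undistortPoints(np.array([[uv]],float),c["mtx"],c["D"])[0,0]
    d=c["R"].T@np.array([q[0],q[1],1.]);return -c["R"].T@c["t"],d
def atz(n,uv,z):
    o,d=ray(n,uv);return (o+d*(z-o[2])/d[2]).round(1)
def tri(uvs,uvt):
    A=[];b=[]
    for n,uv in(("scene",uvs),("top",uvt)):
        o,d=ray(n,uv);d=d/np.linalg.norm(d);P=np.eye(3)-np.outer(d,d);A.append(P);b.append(P@o)
    A=np.vstack(A);b=np.hstack(b);x,r,*_=np.linalg.lstsq(A,b,rcond=None);return x.round(1),np.sqrt(r).round(1)
def dep(n,uv,d):
    c=ctrl.camera_params(n);q=cv2.undistortPoints(np.array([[uv]],float),c["mtx"],c["D"])[0,0]
    z=np.median(d[int(uv[1])-1:int(uv[1])+2,int(uv[0])-1:int(uv[0])+2])
    return (c["R"].T@(np.array([q[0],q[1],1.])*z-c["t"])).round(1)
def crop(p,x0,y0,w,h,k,f):
    cv2.imwrite(f,cv2.resize(p[y0:y0+h,x0:x0+w,::-1],None,fx=k,fy=k,interpolation=cv2.INTER_CUBIC))
E
python3 - <<'E'
from h import *
p=cv2.imread("pics/top0.png")[:,:,::-1]
crop(p,218,140,200,130,4,"pics/c1.png")
d=np.load("pics/top0.npy")
for uv in [(360,225),(366,222),(322,222),(413,230),(291,162),(252,215),(260,225),(373,192)]: print(uv,dep("top",uv,d))
E
```

```text
(360, 225) [ 451.6 -211.1   65. ]
(366, 222) [ 460.3 -229.    64.1]
(322, 222) [294.7 -43.4 714. ]
(413, 230) [ 435.8 -363.2   55.3]
(291, 162) [634.  -18.3 103.5]
(252, 215) [504.   99.8   9.4]
(260, 225) [473.1  76.5   7.6]
(373, 192) [ 546.1 -253.3   76.6]
```

View pics/c1.png

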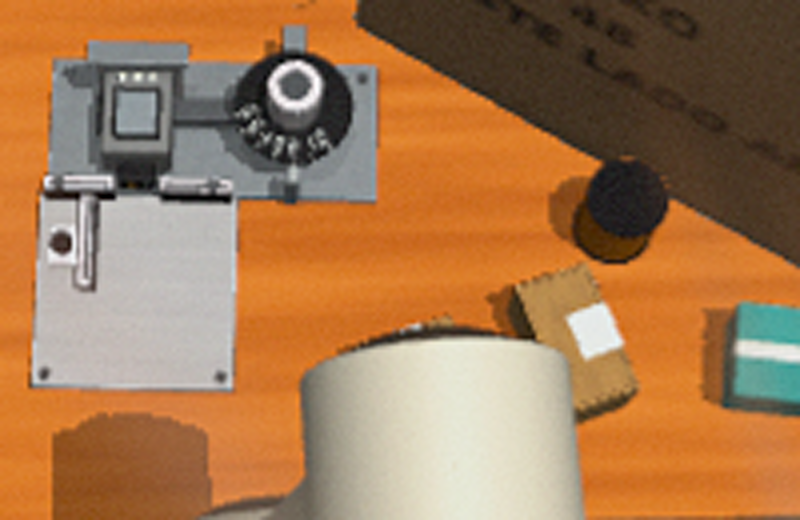

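```bash
python3 -m jog '[[85,[0.86,-0.97,-0.15],[0,0,0]],[85,[0.86,-0.97,-0.15],[0,0,0]],[85,[0.86,-0.97,-0.15],[0,0,0]],[85,[0.86,-0.97,-0.15],[0,0,0]],[85,[0.86,-0.97,-0.15],[0,0,0]],[85,[0.86,-0.97,-0.15],[0,0,0]],[85,[0.86,-0.97,-0.15],[0,0,0]],[85,[0.86,-0.97,-0.15],[0,0,0]],[85,[0.86,-0.97,-0.15],[0,0,0]],[85,[0.86,-0.97,-0.15],[0,0,0]]]'
python3 -c "
from plant import ctrl
print(ctrl.get_state()['joint_positions'])"
```

```text
t: 1.1
ee_pos: [369.0, -116.1, 296.8]
orientation: [[0.971, 0.24, 0.0], [0.24, -0.971, -0.0], [0.0, 0.0, -1.0]]
contact_force: [0.5, -0.2, -0.3]
gripper_width: 84.7
grasp_force: 0.0
[-6.20059554e-01 -4.00203598e-01  1.99275434e+00  3.00723121e-05
  1.54855456e+00  7.08411681e-01]
```

```bash
python3 -m jog '[[85,[0.11,-0.95,0],[0,0,0]],[85,[0.11,-0.95,0],[0,0,0]],[85,[0.11,-0.95,0],[0,0,0]],[85,[0.11,-0.95,0],[0,0,0]],[85,[0.11,-0.95,0],[0,0,0]],[85,[0.11,-0.95,0],[0,0,0]],[85,[0.11,-0.95,0],[0,0,0]],[85,[0.11,-0.95,0],[0,0,0]],[85,[0.11,-0.95,0],[0,0,0]]]'
python3 - <<'E'
from h import *
P={}
for n in("scene","top"):
    fs=[ctrl.camera(n) for _ in range(3)]
    p=np.mean([f[0] for f in fs],0).astype(np.uint8);P[n]=p
    cv2.imwrite(f"pics/{n}1.png",p[:,:,::-1]);np.save(f"pics/{n}1.npy",np.median([f[1] for f in fs],0))
def up(p,x,y,w,h,k): return cv2.resize(p[y:y+h,x:x+w,::-1],None,fx=k,fy=k,interpolation=cv2.INTER_CUBIC)
a=up(P["scene"],200,170,200,150,4);cv2.imwrite("pics/s1c.png",a)
cv2.imwrite("pics/t1c.png",up(P["top"],222,140,200,150,4))
E
```

```text
t: 2.0
ee_pos: [318.5, 264.2, 296.2]
orientation: [[0.969, 0.246, -0.002], [0.246, -0.969, 0.001], [-0.001, -0.001, -1.0]]
contact_force: [-0.0, 0.1, -0.4]
gripper_width: 84.9
grasp_force: 0.0
```

View pics/s1c.png

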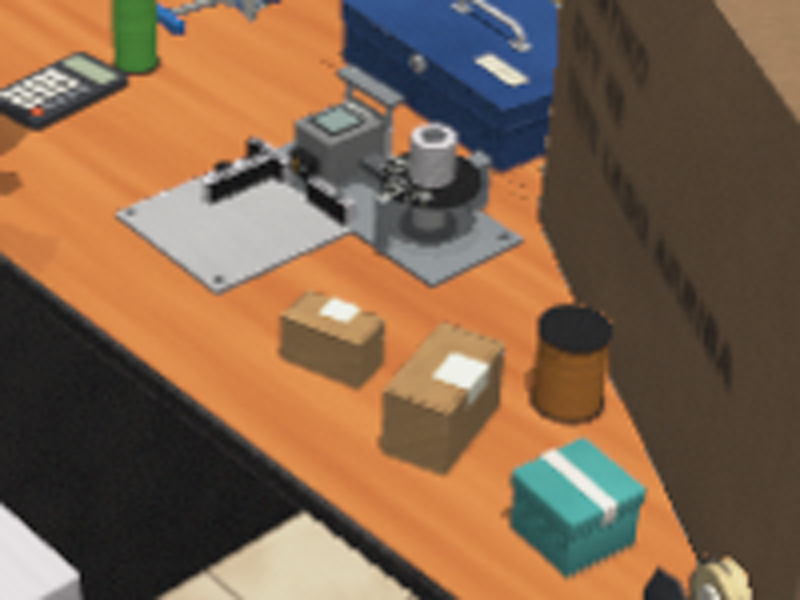

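View pics/t1c.png

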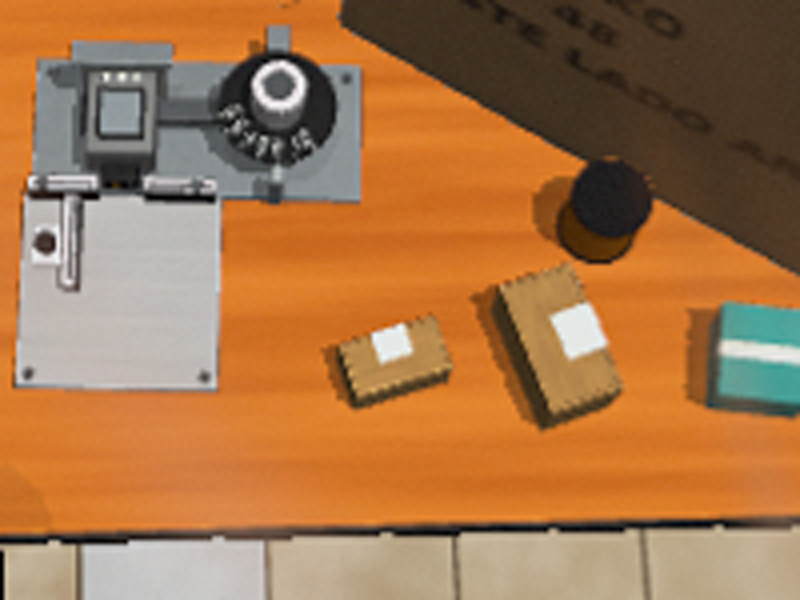

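The two kraft boxes are the small one, top px (320,230), and the large one, top px (361,226). The large one fits: it stands 65 mm high and is clearly bigger, and its seal laps a long edge. The brown jar (375,190) and teal gift box (412,229) are bystanders. The bed, fences and sleeve (292,162) are clear in both views.

Run:
```python
from h import *
T=lambda x,y:(222+x/4-.4,140+y/4-.4)
S=lambda x,y:(200+x/4-.4,170+y/4-.4)
for n,s,t in [("seal",(463,371),(578,331)),("sleeve",(435,132),(279,84)),("bedBR",(218,291),(217,388)),("bedBL",(117,213),(15,386)),("A",(450,323),(497,286)),("B",(503,345),(572,263)),("C",(445,412),(620,385)),("D",(386,392),(548,418))]:
    print(n,tri(S(*s),T(*t)))
for n,t in [("A",(497,286)),("B",(572,263)),("C",(620,385)),("D",(548,418))]: print(n,atz("top",T(*t),64))
for n,t in [("BR",(217,388)),("BL",(15,386)),("fenceR",(217,196)),("fenceL@stop",(82,193))]: print(n,atz("top",T(*t),8))
for n,t in [("fence R top front",(215,192)),("fence L top front",(30,190)),("stop top face near",(75,290)),("stop far",(80,196))]: print(n,atz("top",T(*t),30))
d=np.load("pics/top1.npy")
# carton top mask by depth
c=ctrl.camera_params("top")
v,u=np.mgrid[195:255,335:385];uv=np.stack([u,v],-1).reshape(-1,1,2).astype(float)
q=cv2.undistortPoints(uv,c["mtx"],c["D"])[:,0];z=d[195:255,335:385].ravel()
X=(np.c_[q,np.ones(len(q))]*z[:,None]-c["t"])@c["R"]
m=(X[:,2]>58)&(X[:,2]<70)&(X[:,0]<515);r=cv2.minAreaRect(X[m,:2].astype(np.float32));print("carton",r,np.median(X[m,2]))
p=cv2.imread("pics/top1.png");cv2.imwrite("pics/dial.png",cv2.resize(p[150:190,272:312],None,fx=14,fy=14,interpolation=cv2.INTER_LANCZOS4))
v,u=np.mgrid[150:175,280:305];uv=np.stack([u,v],-1).reshape(-1,1,2).astype(float)
q=cv2.undistortPoints(uv,c["mtx"],c["D"])[:,0];z=d[150:175,280:305].ravel()
X=(np.c_[q,np.ones(len(q))]*z[:,None]-c["t"])@c["R"];m=X[:,2]>95;print("sleeve",X[m].mean(0),X[m].min(0),X[m].max(0))
```

```text
seal (array([ 460.9, -230.3,   64.3]), array([2.7]))
sleeve (array([638.2, -20.1, 107. ]), array([2.]))
bedBR (array([437.5,  29.9,   6.4]), array([0.8]))
bedBL (array([443.4, 178.5,   6.6]), array([2.1]))
A (array([ 499. , -176.2,   59.3]), array([5.6]))
B (array([ 509.9, -228.3,   64. ]), array([0.3]))
C (array([ 418.7, -256. ,   64. ]), array([0.5]))
D (array([ 400.4, -206.3,   60.6]), array([5.5]))
A [ 494.2 -173.3   64. ]
B [ 510.2 -228.5   64. ]
C [ 419.  -256.2   64. ]
D [ 396.2 -203.5   64. ]
BR [436.6  30.2   8. ]
BL [441.8 179.1   8. ]
fenceR [585.6  26.8   8. ]
fenceL@stop [590.4 128.9   8. ]
fence R top front [581.6  28.3  30. ]
fence L top front [586.4 166.4  30. ]
stop top face near [508.  133.2  30. ]
stop far [580.8 129.1  30. ]
carton ((456.1727294921875, -216.59176635742188), (100.26319885253906, 57.73334503173828), 18.894433975219727) 64.836088085002
sleeve [636.39727943 -18.66499557 103.17881969] [617.70389597 -36.18810975  95.17163666] [657.50052494  -0.91249237 110.53133332]
```

View pics/dial.png

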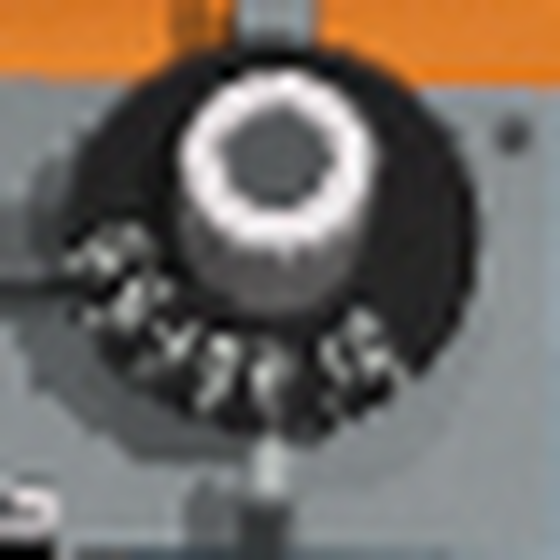

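The dial (crop, index post at (268,470)) shows a number at the mark with two numbers to its right, ending in "0", and four to its left. So it reads 2 now, and the sleeve must turn about two clicks counter-clockwise. I will check this by looking after the turn.

```bash
cat >> h.py <<'E'
def rel(target,yaw):
    """shift (fraction) in tool axes and turn about tool z (fraction) to reach target mm, tool x at yaw deg; assumes tool down"""
    s=ctrl.get_state();R=s["orientation"];y0=np.degrees(np.arctan2(R[1,0],R[0,0]))
    print("pos",s["ee_pos"].round(1),"yaw",y0.round(2),"t",s["t"],"j",s["joint_positions"].round(2),"F",s["contact_force"].round(1))
    print("shift",(R.T@(np.array(target)-s["ee_pos"])/400).round(4),"turn z",round(-np.radians(yaw-y0)/.5,3))
E
python3 -c "
from h import *
rel([637,-19,190],13.9)"
```

```text
pos [320.4 260.3 296.7] yaw 13.79 t 2.3 j [ 0.39 -0.32  1.93 -0.    1.53  1.72] F [-0.2 -0.7  0.2]
shift [0.6022 0.8667 0.267 ] turn z -0.004
```

```bash
python3 -m jog '[[85,[0.602,0.867,0.267],[0,0,0]],[85,[0.602,0.867,0.267],[0,0,0]],[85,[0.602,0.867,0.267],[0,0,0]],[85,[0.602,0.867,0.267],[0,0,0]],[85,[0.602,0.867,0.267],[0,0,0]],[85,[0.602,0.867,0.267],[0,0,0]],[85,[0.602,0.867,0.267],[0,0,0]],[85,[0.602,0.867,0.267],[0,0,0]],[85,[0.602,0.867,0.267],[0,0,0]],[85,[0.602,0.867,0.267],[0,0,0]]]'
python3 -c "
from h import *
ctrl.camera('top')
rel([637,-19,73],13.9)"
```

```text
t: 3.3
ee_pos: [638.2, -22.4, 187.5]
orientation: [[0.972, 0.235, -0.002], [0.235, -0.972, -0.0], [-0.002, -0.0, -1.0]]
contact_force: [-0.7, 0.0, 0.3]
gripper_width: 84.9
grasp_force: 0.0
pos [637.2 -20.5 188.5] yaw 13.65 t 3.35 j [-0.22  0.36  1.46 -0.    1.33  1.11] F [-0.4  0.1  0.1]
shift [ 0.0009 -0.0036  0.2887] turn z -0.009
```

```bash
python3 -m jog '[[85,[0.001,-0.003,0.1],[0,0,0]],[85,[0.001,-0.003,0.2],[0,0,0]],[85,[0.001,-0.003,0.285],[0,0,0]],[85,[0.001,-0.003,0.285],[0,0,0]],[30,[0.001,-0.003,0.285],[0,0,0]],[30,[0.001,-0.003,0.285],[0,0,0]],[30,[0.001,-0.003,0.285],[0,0,0]],[30,[0.001,-0.003,0.285],[0,0,0]],[30,[0.001,-0.003,0.285],[0,0,0]],[30,[0.001,-0.003,0.285],[0,0,0]]]'
python3 -c "
from h import *
rel([637,-19,73],13.9)"
```

```text
t: 4.35
ee_pos: [639.4, -17.9, 79.5]
orientation: [[0.971, 0.24, 0.005], [0.24, -0.971, -0.003], [0.004, 0.004, -1.0]]
contact_force: [-1.3, -3.8, 6.4]
gripper_width: 37.6
grasp_force: 60.1
pos [639.4 -17.9  79.5] yaw 13.91 t 4.35 j [-0.22  0.48  1.53 -0.    1.13  1.11] F [-1.3 -3.8  6.4]
shift [-0.0065  0.0011  0.0162] turn z 0.0
```

```bash
python3 -m jog '[[30,[0,0,0],[0,0,-0.15]],[30,[0,0,0],[0,0,-0.3]],[30,[0,0,0],[0,0,-0.45]],[30,[0,0,0],[0,0,-0.6]],[30,[0,0,0],[0,0,-0.698]],[30,[0,0,0],[0,0,-0.698]]]'
python3 -m jog '[[30,[0,0,0],[0,0,-0.15]],[30,[0,0,0],[0,0,-0.3]],[30,[0,0,0],[0,0,-0.45]],[30,[0,0,0],[0,0,-0.6]],[30,[0,0,0],[0,0,-0.698]],[30,[0,0,0],[0,0,-0.698]],[30,[0,0,0],[0,0,-0.698]]]'
python3 - <<'E'
from h import *
rel([637,-19,73],53.9)
print(ctrl.get_state()["moment"])
for n,b in (("top",(262,140)),("scene",(280,190))):
    p=np.mean([ctrl.camera(n)[0] for _ in range(3)],0).astype(np.uint8)
    cv2.imwrite(f"pics/d2{n}.png",cv2.resize(p[b[1]:b[1]+50,b[0]:b[0]+60,::-1],None,fx=8,fy=8,interpolation=cv2.INTER_LANCZOS4))
a=np.vstack([cv2.imread("pics/d2top.png"),cv2.imread("pics/d2scene.png")]);cv2.imwrite("pics/d2.png",cv2.resize(a,None,fx=.75,fy=.75))
E
```

```text
t: 4.95
ee_pos: [639.2, -17.5, 79.5]
orientation: [[0.829, 0.559, 0.005], [0.559, -0.829, -0.002], [0.003, 0.005, -1.0]]
contact_force: [-2.4, -3.7, 6.8]
gripper_width: 37.3
grasp_force: 60.1
t: 5.65
ee_pos: [638.9, -17.1, 79.4]
orientation: [[0.589, 0.808, 0.004], [0.808, -0.589, -0.002], [0.001, 0.004, -1.0]]
contact_force: [-3.2, -1.5, 7.5]
gripper_width: 38.0
grasp_force: 60.3
pos [638.9 -17.1  79.4] yaw 53.91 t 5.65 j [-0.22  0.48  1.53 -0.    1.13  0.42] F [-3.2 -1.5  7.5]
shift [-0.0066 -0.001   0.0161] turn z 0.0
[-0.18243963  0.56244162 -0.00953113]
```

View pics/d2.png

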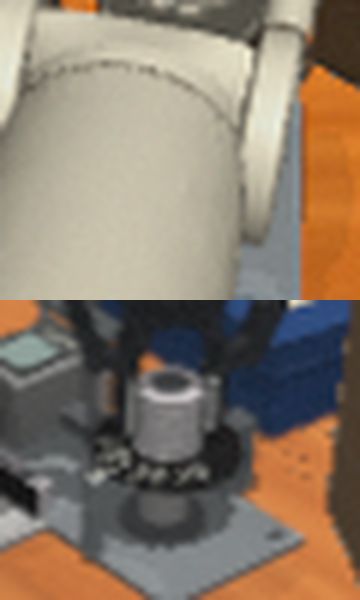

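```bash
python3 -m jog '[[85,[0,0,0],[0,0,0]],[85,[0,0,0],[0,0,0]],[85,[0,0,0],[0,0,0]],[85,[0,0,-0.1],[0,0,0]],[85,[0,0,-0.2],[0,0,0]],[85,[0,0,-0.3],[0,0,0]],[85,[0,0,-0.3],[0,0,0]]]'
python3 -c "
from h import *
rel([456,-217,200],26)"
```

```text
t: 6.65
ee_pos: [641.2, -16.8, 203.8]
orientation: [[0.589, 0.808, 0.013], [0.808, -0.589, -0.003], [0.005, 0.012, -1.0]]
contact_force: [0.8, -0.6, 0.3]
gripper_width: 84.9
grasp_force: 0.0
pos [641.2 -16.8 203.8] yaw 53.92 t 6.65 j [-0.21  0.34  1.45  0.    1.34  0.42] F [ 0.8 -0.6  0.3]
shift [-0.6772 -0.0796  0.0049] turn z 0.975
```

```bash
python3 -m jog '[[85,[-0.12,-0.014,0],[0,0,0]],[85,[-0.24,-0.028,0],[0,0,0.2]],[85,[-0.36,-0.042,0],[0,0,0.45]],[85,[-0.48,-0.056,0],[0,0,0.7]],[85,[-0.6,-0.07,0],[0,0,0.95]],[85,[-0.677,-0.08,0],[0,0,0.975]],[85,[-0.677,-0.08,0],[0,0,0.975]],[85,[-0.677,-0.08,0],[0,0,0.975]]]'
python3 - <<'E'
from h import *
P={}
for n in("scene","top"):
    fs=[ctrl.camera(n) for _ in range(3)]
    p=np.mean([f[0] for f in fs],0).astype(np.uint8);P[n]=p
    cv2.imwrite(f"pics/{n}3.png",p[:,:,::-1])
k=lambda p,x,y,w,h,f:cv2.resize(p[y:y+h,x:x+w,::-1],None,fx=f,fy=f,interpolation=cv2.INTER_LANCZOS4)
a=k(P["top"],267,147,50,40,8);b=k(P["scene"],260,215,80,80,5)
cv2.imwrite("pics/d3.png",np.hstack([cv2.copyMakeBorder(a,0,80,0,0,cv2.BORDER_CONSTANT),b]))
rel([456,-217,40],17.5)
E
```

```text
t: 7.45
ee_pos: [451.6, -216.3, 195.6]
orientation: [[0.9, 0.437, -0.0], [0.437, -0.9, 0.001], [0.0, -0.001, -1.0]]
contact_force: [1.5, 0.0, -0.1]
gripper_width: 85.1
grasp_force: 0.0
pos [ 452.4 -215.4  195.8] yaw 26.07 t 7.75 j [-0.69  0.    1.85  0.    1.29  0.43] F [1.2 0.3 0.7]
shift [0.0063 0.0077 0.3896] turn z 0.299
```

View pics/d3.png

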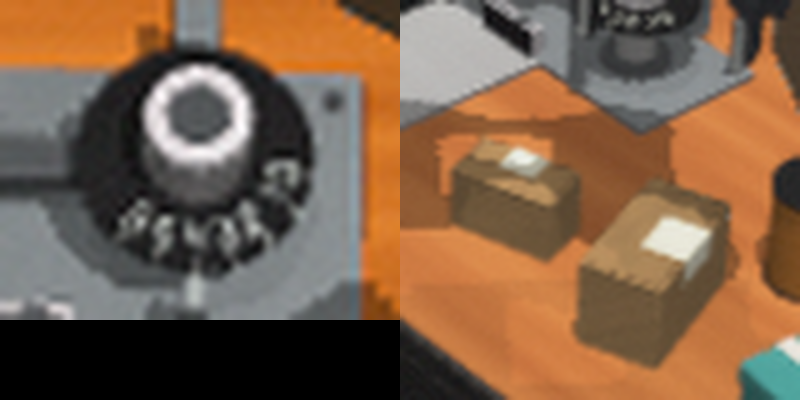

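The dial now shows 4 at the index mark (crop (195,240)), with 5 and 6 to its left and 3, 2, 1, 0 to its right. The big carton is clear under the gripper, so I grasp it.

```bash
python3 -m jog '[[85,[0.006,0.008,0.1],[0,0,0.15]],[85,[0.006,0.008,0.2],[0,0,0.28]],[85,[0.006,0.008,0.3],[0,0,0.28]],[85,[0.006,0.008,0.385],[0,0,0.28]],[85,[0.006,0.008,0.385],[0,0,0.28]],[50,[0.006,0.008,0.385],[0,0,0.28]],[50,[0.006,0.008,0.385],[0,0,0.28]],[50,[0.006,0.008,0.385],[0,0,0.28]],[50,[0.006,0.008,0.385],[0,0,0.28]],[50,[0.006,0.008,0.385],[0,0,0.28]]]'
python3 -c "
from h import *
rel([456,-217,120],18)"
```

```text
t: 8.75
ee_pos: [457.4, -219.4, 44.7]
orientation: [[0.951, 0.308, 0.004], [0.308, -0.951, -0.003], [0.003, 0.004, -1.0]]
contact_force: [0.3, -0.2, 8.3]
gripper_width: 54.9
grasp_force: 66.1
pos [ 457.4 -219.4   44.7] yaw 17.95 t 8.75 j [-0.69  0.23  1.94  0.    0.97  0.57] F [ 0.3 -0.2  8.3]
shift [-0.0009 -0.006  -0.1883] turn z -0.002
```

```bash
python3 -m jog '[[50,[0,0,-0.06],[0,0,0]],[50,[0,0,-0.15],[0,0,0]],[50,[0,0,-0.25],[0,0,0]],[50,[0.05,-0.1,-0.25],[0,0,0.1]],[50,[0.1,-0.21,-0.25],[0,0,0.25]],[50,[0.155,-0.32,-0.25],[0,0,0.4]],[50,[0.21,-0.43,-0.25],[0,0,0.55]],[50,[0.26,-0.54,-0.25],[0,0,0.689]],[50,[0.323,-0.673,-0.25],[0,0,0.689]],[50,[0.323,-0.673,-0.25],[0,0,0.689]]]'
python3 -m jog '[[50,[0,0,0],[0,0,0]],[50,[0,0,0],[0,0,0]],[50,[0,0,0],[0,0,0]]]'
python3 - <<'E'
from h import *
rel([497,77,56],-1.8)
P={n:np.mean([ctrl.camera(n)[0] for _ in range(3)],0).astype(np.uint8) for n in("scene","top")}
k=lambda p,x,y,w,h,f:cv2.resize(p[y:y+h,x:x+w,::-1],None,fx=f,fy=f,interpolation=cv2.INTER_LANCZOS4)
cv2.imwrite("pics/p4.png",np.hstack([k(P["top"],210,150,100,100,4),k(P["scene"],215,165,100,100,4)]))
E
```

```text
t: 9.75
ee_pos: [495.2, 82.4, 142.7]
orientation: [[1.0, -0.026, 0.001], [-0.026, -1.0, 0.002], [0.001, -0.002, -1.0]]
contact_force: [-0.5, -0.3, -1.6]
gripper_width: 54.7
grasp_force: 65.0
t: 10.05
ee_pos: [495.4, 76.4, 142.1]
orientation: [[0.999, -0.033, 0.0], [-0.033, -0.999, -0.0], [0.0, 0.0, -1.0]]
contact_force: [0.9, 0.0, -1.7]
gripper_width: 54.8
grasp_force: 65.0
pos [495.4  76.4 142.1] yaw -1.9 t 10.05 j [-0.09  0.07  1.9  -0.    1.18  1.52] F [ 0.9  0.  -1.7]
shift [ 0.0038 -0.0016  0.2152] turn z -0.003
```

View pics/p4.png

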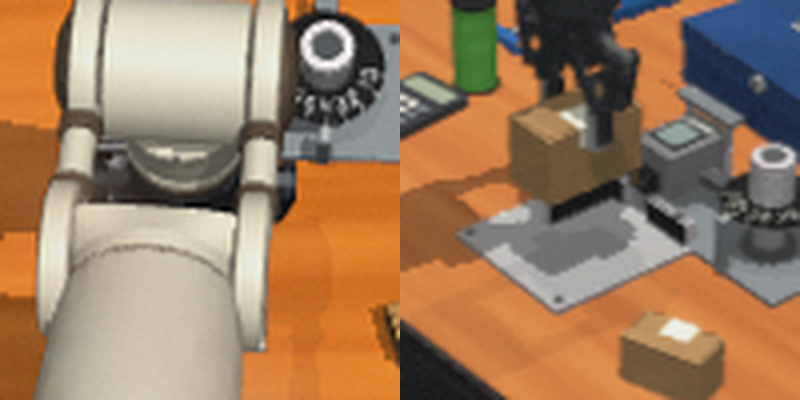

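The carton hangs level and square above the bed, clear of both fences. I lower it and watch the force.

```bash
python3 -m jog '[[50,[0,0,0.1],[0,0,0]],[50,[0,0,0.18],[0,0,0]],[50,[0,0,0.205],[0,0,0]],[50,[0,0,0.215],[0,0,0]],[50,[0,0,0.215],[0,0,0]],[50,[0,0,0.215],[0,0,0]]]'
python3 -m jog '[[50,[0,0,0.005],[0,0,0]],[50,[0,0,0.01],[0,0,0]],[50,[0,0,0.01],[0,0,0]]]'
```

```text
t: 10.95
ee_pos: [496.9, 77.8, 57.7]
orientation: [[1.0, -0.031, 0.003], [-0.031, -1.0, -0.0], [0.003, 0.0, -1.0]]
contact_force: [0.5, 0.1, -0.9]
gripper_width: 55.2
grasp_force: 65.0
t: 11.25
ee_pos: [496.3, 77.9, 52.8]
orientation: [[1.0, -0.031, 0.002], [-0.031, -1.0, -0.0], [0.002, 0.0, -1.0]]
contact_force: [0.3, 0.9, 1.3]
gripper_width: 55.0
grasp_force: 65.2
```

```bash
python3 -m jog '[[50,[0.03,-0.02,0],[0,0,0]],[50,[0.06,-0.04,0],[0,0,0]],[50,[0.075,-0.05,0],[0,0,0]],[50,[0.075,-0.05,0],[0,0,0]],[50,[0.075,-0.05,0],[0,0,0]]]'
python3 -m jog '[[50,[0.008,0,0],[0,0,0]],[50,[0.016,0,0],[0,0,0]],[50,[0.016,0,0],[0,0,0]],[50,[0.016,0,0],[0,0,0]]]'
```

```text
t: 11.75
ee_pos: [527.1, 97.1, 52.8]
orientation: [[1.0, -0.031, 0.003], [-0.031, -1.0, 0.0], [0.003, -0.0, -1.0]]
contact_force: [1.7, 0.7, 2.9]
gripper_width: 55.1
grasp_force: 65.6
t: 12.15
ee_pos: [531.8, 96.8, 52.8]
orientation: [[1.0, -0.031, -0.001], [-0.031, -1.0, 0.0], [-0.001, -0.0, -1.0]]
contact_force: [-3.5, 0.8, 9.9]
gripper_width: 55.2
grasp_force: 66.7
```

```bash
python3 -m jog '[[50,[0.008,0,0],[0,0,0]],[50,[0.008,-0.008,0],[0,0,0]],[50,[0.008,-0.016,0],[0,0,0]],[50,[0.008,-0.016,0],[0,0,0]],[50,[0.008,-0.016,0],[0,0,0]]]'
python3 -c "
from h import *
s=ctrl.get_state();print(s['moment'].round(3));rel([533,103,52],-1.8)"
```

```text
t: 12.65
ee_pos: [533.3, 100.9, 52.8]
orientation: [[0.999, -0.032, -0.006], [-0.032, -0.999, -0.004], [-0.006, 0.004, -1.0]]
contact_force: [-13.4, -8.2, 16.8]
gripper_width: 55.0
grasp_force: 67.5
[-1.692  1.68  -0.613]
pos [533.3 100.9  52.8] yaw -1.83 t 12.65 j [-0.03  0.31  1.82 -0.    1.02  1.57] F [-13.4  -8.2  16.8]
shift [-0.0009 -0.0054  0.0019] turn z -0.001
```

Both fences are touched. The yaw moment of -0.6 N m suggests the carton stands slightly counter-clockwise, so I turn it clockwise gently and watch the moment.

```bash
python3 -m jog '[[50,[0,0,0],[0,0,0.01]],[50,[0,0,0],[0,0,0.02]],[50,[0,0,0],[0,0,0.02]],[50,[0,0,0],[0,0,0.02]]]'
python3 -c "
from h import *
s=ctrl.get_state();print(s['moment'].round(3));rel([533,103,52],-1.8)"
python3 -m jog '[[50,[0,-0.004,0],[0,0,0.01]],[50,[0,-0.004,0],[0,0,0.02]],[50,[0,-0.004,0],[0,0,0.02]],[50,[0,-0.004,0],[0,0,0.02]]]'
python3 -c "
from h import *
s=ctrl.get_state();print(s['moment'].round(3));rel([533,103,52],-1.8)"
```

```text
t: 13.05
ee_pos: [533.5, 101.6, 52.7]
orientation: [[0.999, -0.042, -0.006], [-0.042, -0.999, -0.003], [-0.006, 0.003, -1.0]]
contact_force: [-11.9, -6.1, 15.8]
gripper_width: 55.2
grasp_force: 67.3
[-1.146  1.537 -0.49 ]
pos [533.5 101.6  52.7] yaw -2.39 t 13.05 j [-0.03  0.31  1.82 -0.    1.02  1.58] F [-11.9  -6.1  15.8]
shift [-0.0014 -0.0035  0.0018] turn z -0.021
t: 13.45
ee_pos: [533.5, 102.9, 52.7]
orientation: [[0.999, -0.05, -0.006], [-0.05, -0.999, -0.003], [-0.006, 0.004, -1.0]]
contact_force: [-11.8, -5.9, 15.7]
gripper_width: 54.9
grasp_force: 67.3
[-1.29   1.516 -0.017]
pos [533.5 102.9  52.7] yaw -2.89 t 13.45 j [-0.03  0.31  1.82 -0.    1.02  1.59] F [-11.8  -5.9  15.7]
shift [-0.0013 -0.0002  0.0019] turn z -0.038
```

```bash
python3 -m jog '[[50,[0,-0.008,0],[0,0,0]],[50,[0,-0.008,0],[0,0,0]],[50,[0,-0.008,0],[0,0,0]]]'
python3 -c "
from h import *
s=ctrl.get_state();print(s['moment'].round(3));rel([533,103,52],-1.8)"
python3 -m jog '[[50,[0,0,0],[0,0,0.01]],[50,[0,0,0],[0,0,0.02]],[50,[0,0,0],[0,0,0.02]],[50,[0,0,0],[0,0,0.02]]]'
python3 -c "
from h import *
s=ctrl.get_state();print(s['moment'].round(3));rel([533,103,52],-1.8)"
```

```text
t: 13.75
ee_pos: [533.7, 103.8, 52.9]
orientation: [[0.999, -0.049, -0.006], [-0.049, -0.999, -0.008], [-0.006, 0.008, -1.0]]
contact_force: [-13.0, -15.6, 18.5]
gripper_width: 55.0
grasp_force: 67.5
[-2.892  1.798  0.019]
pos [533.7 103.8  52.9] yaw -2.83 t 13.75 j [-0.03  0.31  1.82 -0.01  1.02  1.6 ] F [-13.  -15.6  18.5]
shift [-0.0016  0.0021  0.0023] turn z -0.036
t: 14.15
ee_pos: [533.6, 103.8, 52.9]
orientation: [[0.998, -0.056, -0.007], [-0.056, -0.998, -0.008], [-0.006, 0.009, -1.0]]
contact_force: [-13.2, -16.3, 18.8]
gripper_width: 55.0
grasp_force: 67.5
[-2.585  1.815  1.185]
pos [533.6 103.8  52.9] yaw -3.22 t 14.15 j [-0.03  0.31  1.82 -0.01  1.02  1.61] F [-13.2 -16.3  18.8]
shift [-0.0014  0.0021  0.0022] turn z -0.05
```

```bash
python3 -m jog '[[50,[0,0.002,0],[0,0,-0.017]],[50,[0,0.002,0],[0.01,0.007,-0.017]],[50,[0,0.002,0],[0.02,0.015,-0.017]],[50,[0,0.002,0],[0.02,0.015,-0.017]],[50,[0,0.002,0],[0.02,0.015,-0.017]]]'
python3 -c "
from h import *
s=ctrl.get_state();print(s['moment'].round(3));rel([533,103,52],-1.8)
P={n:np.mean([ctrl.camera(n)[0] for _ in range(3)],0).astype(np.uint8) for n in('scene',)}
p=P['scene'];cv2.imwrite('pics/p5.png',cv2.resize(p[170:270,200:330,::-1],None,fx=6,fy=6,interpolation=cv2.INTER_LANCZOS4))
"
```

```text
t: 14.65
ee_pos: [533.6, 103.5, 52.8]
orientation: [[0.999, -0.05, 0.002], [-0.05, -0.999, 0.002], [0.002, -0.002, -1.0]]
contact_force: [-12.3, -12.6, 17.9]
gripper_width: 54.9
grasp_force: 67.4
[-3.084  1.917  0.009]
pos [533.6 103.5  52.8] yaw -2.89 t 14.65 j [-0.03  0.3   1.83  0.    1.01  1.59] F [-12.3 -12.6  17.9]
shift [-0.0014  0.0012  0.0019] turn z -0.038
```

View pics/p5.png

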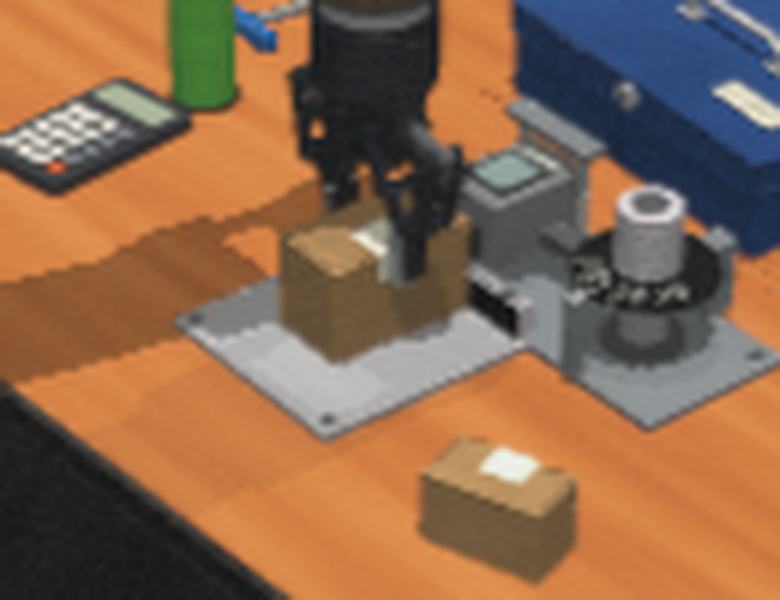

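The carton is in the corner with the fingers above the stop and the tool upright. There is a darker strip under its near side at (430,328), so I check the carton's tilt by fitting planes to the depth.

Run:
```python
from h import *
d=np.median([ctrl.camera("scene")[1] for _ in range(12)],0);c=ctrl.camera_params("scene")
def plane(poly,n):
    poly=np.array([(200+x/6,170+y/6) for x,y in poly],np.int32);m=np.zeros(d.shape,np.uint8);cv2.fillPoly(m,[poly],1);m=cv2.erode(m,np.ones((3,3)))
    v,u=np.nonzero(m&(d>0));q=cv2.undistortPoints(np.stack([u,v],-1)[:,None].astype(float),c["mtx"],c["D"])[:,0];z=d[v,u]
    X=(np.c_[q,np.ones(len(q))]*z[:,None]-c["t"])@c["R"];C=np.median(X,0);X=X[np.linalg.norm(X-C,axis=1)<70]
    C=X.mean(0);N=np.linalg.svd(X-C)[2][2];r=(X-C)@N;X=X[abs(r)<3];C=X.mean(0);U,S,V=np.linalg.svd(X-C);N=V[2]
    print(n,len(X),C.round(1),(N*np.sign(N@[-1,-1,1.])).round(3),"rms",(S[2]/len(X)**.5).round(2))
plane([(287,240),(335,212),(380,240),(335,275)],"top")
plane([(287,243),(333,280),(333,358),(287,320)],"rear end")
plane([(340,280),(385,262),(395,330),(340,358)],"side near")
plane([(340,280),(385,262),(400,280),(425,275),(465,225),(465,300),(340,358)],"side all")
plane([(195,320),(270,290),(285,345),(330,385),(470,345),(325,430)],"bed")
```

```text
top 49 [506.3 105.   71.2] [0.007 0.027 1.   ] rms 0.88
rear end 74 [484.1 101.3  43.6] [-0.998  0.06   0.004] rms 0.89
side near 78 [505.5  77.1  39.6] [-0.034 -0.999 -0.001] rms 0.92
side all 172 [530.4  75.9  36.5] [-0.047 -0.999 -0.017] rms 1.01
bed 168 [469.   99.8   7.1] [ 0.008 -0.     1.   ] rms 0.91
```

The carton measures upright to within about 1°. Its top is at 71–72 mm, so it sits flat on the bed, and it is square and pressed on both fences with about 12 N each. I hand it in.

```bash
python3 -c "
from plant import ctrl
s=ctrl.get_state();print(s['t'],s['contact_force'],s['grasp_force']);print(ctrl.finish_job())"
```

```text
15.4 [-11.58375109 -12.20541893  17.03452974] 67.45795369148254
the job is handed in; nothing more can be done
None
```

I set the sleeve to 4, then pressed the carton square and upright into the corner against both fences (about 12 N on each). The job was handed in at 15.4 s with the gripper still holding it, and the gift box, spool and jar were not touched.

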